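Fetch the gel jar from behind the paint bottles

TASK

I need the jar of gel that is hemmed in by the three tall paint bottles in the plywood caddy. Stand all three bottles on the grey drip tray, then lift the jar out and set it in the middle of the white tile, and only then put each bottle back into the very compartment it came from. Keep everything upright, set things down without dropping them, and leave the two little ink pots in their compartments.

Things in the scene. Friction and masses are not known exactly. Their poses are not given: they have to be found in the camera images.
- nozzle_bottle: White round squeeze bottle, 50 mm diameter, 144 mm tall, about 0.26 kg: straight body up to 114 mm, above it a short shoulder and a narrow grey cone-shaped nozzle (28 mm wide at its foot). Stands upright in a compartment of the caddy at the start. Origin: centre of its underside; z up its axis.
- pump_bottle: White round bottle, 50 mm diameter, 140 mm tall, about 0.26 kg: straight body up to 114 mm, above it a black pump head (25 mm diameter, pressed down and locked, it does not move) whose spout reaches 39 mm from the axis towards the bottle's own -x, at 125 to 140 mm height. Stands upright in a compartment of the caddy at the start. Origin: centre of its underside; z up its axis.
- square_bottle: White bottle of square section, 46 x 46 mm, sides along its own x and y, 140 mm tall, about 0.26 kg: straight body up to 116 mm, above it a black round screw cap, 34 mm diameter. Its sides are nearly parallel to the caddy's walls. Stands upright in a compartment of the caddy at the start. Origin: centre of its underside; z up its axis.
- gel_jar: Short wide jar, 82 mm tall, about 0.25 kg, milky with a brown label, 58 mm diameter; from 61 mm up its tight metal lid, 64 mm diameter. It stands in the middle compartment of the caddy's far row, a tall bottle on its left, one on its right and one in front (towards the robot): no room for fingers round it until they are gone. Origin: centre of its underside.
- caddy: Plywood caddy, fixed, 145 mm (its x, away from the robot) by 215 mm (its y), walls and dividers 5 mm thick and 40 mm tall, floor 6 mm. Six compartments 65 mm square inside, centres at x = -35, +35 and y = -70, 0, +70 mm. Jar at (+35, 0); bottles, in any arrangement, at (+35, +70), (+35, -70), (-35, 0); ink pots at (-35, +70), (-35, -70). Origin: centre of its underside. Yaw up to 0.4 rad.
- drip_tray: Flat grey plastic tray, fixed, 240 mm (its x) by 120 mm (its y), floor 3 mm thick, rim 12 mm high and 3 mm thick; room for the three bottles in a row along its x. To the left or the right of the caddy. Origin: centre of its underside.
- tile: White glazed square tile, fixed, 110 x 110 mm, top face 8 mm above the table; on the other side of the caddy than the drip tray. Origin: centre of its underside.
- round_pot: Little round black ink pot, 42 mm diameter, 50 mm tall, in a corner compartment of the caddy's row nearest the robot; stays there. Origin: centre of its underside.
- low_pot: Little square black ink pot, 42 x 42 mm, 46 mm tall, in the other corner compartment of the row nearest the robot; stays there. Origin: centre of its underside.
Things that resemble listed ones, but are neither listed nor needed, are in the scene too. Leave any red or turquoise look-alike of the square_bottle alone.

How it is judged (in metres and radians):
On the way, in this order (a step that is already met when the one before it is completed fails the run):
1. all three bottles stand upright on the drip tray, let go, with the jar still in its compartment (x of nozzle_bottle in the frame of drip_tray between -0.105 and 0.105 m and y of nozzle_bottle in the frame of drip_tray between -0.045 and 0.045 m and z of nozzle_bottle in the frame of drip_tray between -0.012 and 0.012 m and angle between each of nozzle_bottle, pump_bottle, square_bottle's own z axis and vertical below 0.12 rad and linear speed of each of nozzle_bottle, pump_bottle, square_bottle below 0.03 m/s and contact force between the fingers and nozzle_bottle below 0.2 N and x of pump_bottle in the frame of drip_tray between -0.105 and 0.105 m and y of pump_bottle in the frame of drip_tray between -0.045 and 0.045 m and z of pump_bottle in the frame of drip_tray between -0.012 and 0.012 m and contact force between the fingers and pump_bottle below 0.2 N and x of square_bottle in the frame of drip_tray between -0.105 and 0.105 m and y of square_bottle in the frame of drip_tray between -0.045 and 0.045 m and z of square_bottle in the frame of drip_tray between -0.012 and 0.012 m and contact force between the fingers and square_bottle below 0.2 N and distance of gel_jar from where it was at the start of the episode below 0.02 m), for 0.2 s.
2. the jar stands upright on the middle of the tile (within 15 mm), let go, with the three bottles still on the drip tray (z of gel_jar in the frame of tile between -0.016 and 0.016 m and horizontal distance between gel_jar and tile below 0.015 m and angle between each of gel_jar, nozzle_bottle, pump_bottle, square_bottle's own z axis and vertical below 0.12 rad and linear speed of each of gel_jar, nozzle_bottle, pump_bottle, square_bottle below 0.03 m/s and contact force between the fingers and gel_jar below 0.2 N and x of nozzle_bottle in the frame of drip_tray between -0.105 and 0.105 m and y of nozzle_bottle in the frame of drip_tray between -0.045 and 0.045 m and z of nozzle_bottle in the frame of drip_tray between -0.012 and 0.012 m and contact force between the fingers and nozzle_bottle below 0.2 N and x of pump_bottle in the frame of drip_tray between -0.105 and 0.105 m and y of pump_bottle in the frame of drip_tray between -0.045 and 0.045 m and z of pump_bottle in the frame of drip_tray between -0.012 and 0.012 m and contact force between the fingers and pump_bottle below 0.2 N and x of square_bottle in the frame of drip_tray between -0.105 and 0.105 m and y of square_bottle in the frame of drip_tray between -0.045 and 0.045 m and z of square_bottle in the frame of drip_tray between -0.012 and 0.012 m and contact force between the fingers and square_bottle below 0.2 N), for 0.2 s.
At the end, for the whole second after the job is handed in: The jar stands upright and at rest on the tile, its centre within 15 mm of the tile's; each of the three bottles stands upright and at rest on the floor of the compartment it came from (within 18 mm of where it stood); both ink pots are upright within 30 mm of where they stood; all is let go (z of gel_jar in the frame of tile between -0.016 and 0.016 m and horizontal distance between gel_jar and tile below 0.015 m and angle between each of gel_jar, nozzle_bottle, pump_bottle, square_bottle's own z axis and vertical below 0.12 rad and linear speed of each of gel_jar, nozzle_bottle, pump_bottle, square_bottle below 0.03 m/s and contact force between the fingers and gel_jar below 0.2 N and distance of each of nozzle_bottle, pump_bottle, square_bottle from where it was at the start of the episode below 0.018 m and contact force between the fingers and nozzle_bottle below 0.2 N and contact force between the fingers and pump_bottle below 0.2 N and contact force between the fingers and square_bottle below 0.2 N and distance of each of round_pot, low_pot from where it was at the start of the episode below 0.03 m and angle between each of round_pot, low_pot's own z axis and vertical below 0.2 rad); the robot touches nothing.
It fails at once if a bottle, the jar or an ink pot tipped over (more than 0.6 rad) (angle between any of nozzle_bottle, pump_bottle, square_bottle, gel_jar, round_pot, low_pot's own z axis and vertical above 0.6 rad).
It fails at once if a bottle or the jar dropped (moving faster than 0.6 m/s without the fingers on it) ((linear speed of nozzle_bottle above 0.6 m/s and contact force between the fingers and nozzle_bottle below 0.05 N) or (linear speed of pump_bottle above 0.6 m/s and contact force between the fingers and pump_bottle below 0.05 N) or (linear speed of square_bottle above 0.6 m/s and contact force between the fingers and square_bottle below 0.05 N) or (linear speed of gel_jar above 0.6 m/s and contact force between the fingers and gel_jar below 0.05 N)).
It fails at once if an ink pot taken or knocked out of its compartment (moved more than 40 mm) (distance of any of round_pot, low_pot from where it was at the start of the episode above 0.04 m).
It also fails if it takes over 136 s, if anything falls off the work surface, if the arm or the gripper's body presses on something with over 40 N, if the wrist force passes 120 N, or if a joint passes its speed limit or range.

ROBOT

A 6-joint arm with a two-finger parallel gripper is mounted at the origin on the work surface. World frame = base frame: x ahead of the robot, y to its left, z up, the work surface at z = 0. Lengths are in mm, angles in rad, forces in N, time in s.
With the tool pointing down it reaches from about 325 to 850 mm from the base axis. Payload 15.5 kg.
Tool frame: the origin (TCP) lies midway between the tips of the shut fingers; the grasp point (between the pads) lies r.pinch_z behind it (r.pinch_z is the distance from the TCP to the grasp point, in mm); z points along the fingers, x is the direction in which the jaws open and shut, and the axes are right-handed (so a half turn about z gives the same grasp; the last joint's range is limited). The gripper opens to 91 mm and grips with 3 to 60 N. Pads are 32 mm wide; open, the fingers measure 118 mm over their backs; the gripper's body (76 mm by 178 mm) begins 60 mm behind the grasp point.
Start: joints at [-1.264, 0.494, 1.345, -0, 1.302, -0.096], TCP at [244.423, -575.225, 213.915] pointing down, gripper open.
Joint ranges: [-2.91, 2.91], [-0.82, 2.16], [0.22, 2.67], [-1.22, 4.37], [0.12, 2.79], [-3.08, 3.08]. Speed limits (rad/s): [1.89, 1.89, 2.57, 3.01, 3.01, 3.01].

INTERFACE

Orientations are given as a unit quaternion [x, y, z, w].
In Python, from workcell import r gives the robot as it stands. Calls block until the motion is done:
- r.move_pose(position, orientation): joint-space move of the TCP to a pose.
- r.line_to(position, frame=None, vel=150, contact_N=None): straight line of the TCP; frame=None keeps the orientation; vel is the mean speed in mm/s. With contact_N (N) it stops when the force on the tool has changed by that much, and returns True; else False.
- r.move_joints(angles): joint-space move.
- r.gripper_to(opening): finger opening in mm; the grip force is fixed at half the most; returns when the fingers have stopped.
- r.wait(seconds).
- r.solve_ik(position, orientation): joint angles nearest the present ones, or None.
- r.read_state(): the state.
- r.read_camera(name): name is "side" or "top" or "wrist"; returns a dict with "img" (384x512x3 uint8, red, green, blue), "range_z" (384x512 float32, mm along the optical axis (not along the pixel's ray), 0 where there is no reading), "fov_y" (degrees; the focal length in pixels is half the picture's height over the tangent of half this angle, whatever the lens; pixels are square), "cx", "cy" (the principal point, pixels), "k1" (the pictures are not rectified: a ray, as slopes to the right and down, at radius r is drawn at 1 + k1 r^2 times it, then the intrinsics apply), "T" (4x4, takes a point from camera to world coordinates). Camera axes: x right, y down, z forward; pixel columns grow to the right and rows downward; lengths in mm; the calibration is good to about 2 mm. A picture is of the moment at which its call begins.
A pose or a line that the arm cannot do raises r.MotionError and nothing moves.
- r.close_job(): hands the job in, once; it reports no verdict.
Trained networks look in a picture, given as the dict that the camera call returned (one of the last four; its "shot" number tells which), for a name from the list of things; names that differ only in an ending like _2 or _b are one class to them, and where a whole thing is asked for, a point or a joint stands for the part that bears it (a point fixed in the world has none). Each returns a list of dicts, best first, with "score" (0 to 1); they miss things now and then, are a little off and sometimes report something else, mostly with a low value. They report only what shows in the picture. A call takes as long as a camera call. They do not tell look-alikes from the thing itself.
- r.boxes_of(picture, thing): "extent" ([left, top, right, bottom] in pixels, round what is visible of it).
- r.cut_out(picture, thing): "mask" (384x512 bool, what is visible of it) and "extent" ([left, top, right, bottom] in pixels, round what is visible of it).
- r.spot_point(picture, thing): "location" ([column, row] in pixels: a listed point, or the origin of a listed thing).
The state is a dict: "time_s": time; "joint_pos": joint angles; "joint_velocities": joint speeds; "tau": joint torques, N m; "tool_pos": TCP position; "orientation": TCP orientation; "wrist_force": force on the tool from outside, world axes, zero at the start; "wrist_torque": the same for the moment, N m; "opening": finger opening in mm.
Only numpy, scipy, OpenCV 4.12 (cv2) and the standard library are available. Lean on these libraries where they do the work, as an engineer would, in place of code of your own. Each camera call takes 0.05 s, during which the arm holds its last target.

## Working session

There is one attempt and no reset: what is moved stays moved. The work goes in short steps, each a Python script; the robot and the scene stay as the last script left them, time stands still between calls to the robot, and variables do not carry over. Pictures are saved under pics/ and viewed, and the job is handed in when it is done.

```bash
ls; mkdir -p pics; python3 - <<'E'
from workcell import r
import cv2
print(r.pinch_z)
for n in ["top","side","wrist"]:
    p=r.read_camera(n); cv2.imwrite(f"pics/a_{n}.png",p["img"][:,:,::-1])
    print(n,p["fov_y"],p["cx"],p["cy"],p["k1"],p["T"].round(3).tolist(),p["shot"])
s=r.read_state();print(s)
E
```

```text
pics
18.8
top 44.30845869916881 265.91702803413847 194.0097109874064 -0.06713284565339084 [[-0.0, -0.994, 0.111, 483.222], [-1.0, 0.003, 0.024, -9.064], [-0.024, -0.111, -0.994, 1159.037], [0.0, 0.0, 0.0, 1.0]] 1
side 42.388354240258806 259.98119022422117 187.66809130282812 -0.1852036925536829 [[-0.986, -0.09, 0.144, 426.374], [-0.169, 0.594, -0.786, 979.915], [-0.015, -0.799, -0.601, 790.655], [0.0, 0.0, 0.0, 1.0]] 2
wrist 61.5939862676737 256.2886924289643 192.93811761004483 -0.07220420394299122 [[0.392, -0.882, -0.261, 317.48], [-0.92, -0.376, -0.11, -544.687], [-0.001, 0.284, -0.959, 382.955], [0.0, 0.0, 0.0, 1.0]] 3
{'time_s': 0.15, 'joint_pos': array([-1.26450853e+00,  4.94092108e-01,  1.34593009e+00, -5.53722846e-06,
        1.30249926e+00, -9.55083765e-02]), 'joint_velocities': array([-0.00106581, -0.00010296, -0.00126367,  0.00027381,  0.00094745,
       -0.00079871]), 'tau': array([ 4.20667516e-05, -8.79200578e+01, -3.82049739e+01,  7.07230903e-02,
        5.03421016e-02, -5.60174635e-05]), 'tool_pos': array([ 244.33672598, -574.9744612 ,  213.46301006]), 'orientation': array([ 8.33988356e-01, -5.51781847e-01, -3.62783126e-04, -2.89940987e-04]), 'wrist_force': array([ 0.021061  ,  0.62700378, -0.78880364]), 'wrist_torque': array([0.03049153, 0.05374481, 0.10106271]), 'opening': 91.44346562032756}
```

View pics/a_top.png

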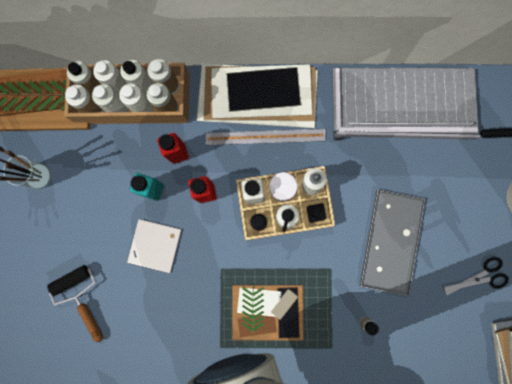

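View pics/a_side.png

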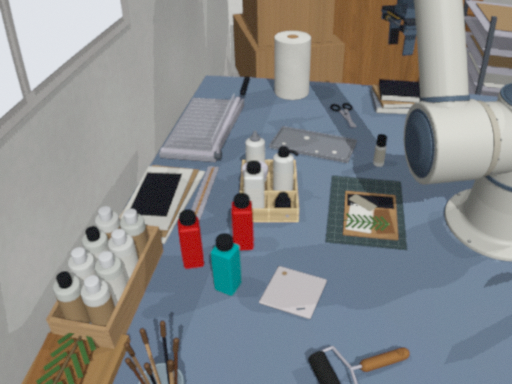

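Top view: the caddy is at about (285,203). Its far row holds the square bottle (252,187), jar (284,185) and nozzle bottle (315,180). The pump bottle is at (288,215), the tray at (393,243) and the tile at (155,246). Next I'll measure them.

```bash
cat > h.py <<'E'
import numpy as np, cv2
from workcell import r
def cloud(p):
    h,w=p["range_z"].shape
    f=h/2/np.tan(np.radians(p["fov_y"])/2)
    # 'drawn at 1+k1 r^2 times': standard radial model
    u,v=np.meshgrid(np.arange(w),np.arange(h))
    K=np.array([[f,0,p["cx"]],[0,f,p["cy"]],[0,0,1.]])
    pts=np.stack([u,v],-1).reshape(-1,1,2).astype(float)
    n=cv2.undistortPoints(pts,K,np.array([p["k1"],0,0,0.])).reshape(h,w,2)
    z=p["range_z"][...,None]
    c=np.concatenate([n*z,z],-1)
    W=c@p["T"][:3,:3].T+p["T"][:3,3]
    W[p["range_z"]<=0]=np.nan
    rays=np.concatenate([n,np.ones((h,w,1))],-1)@p["T"][:3,:3].T
    return W,rays
def on_plane(p,uv,z):
    h=p["range_z"].shape[0]; f=h/2/np.tan(np.radians(p["fov_y"])/2)
    K=np.array([[f,0,p["cx"]],[0,f,p["cy"]],[0,0,1.]])
    n=cv2.undistortPoints(np.array(uv,float).reshape(-1,1,2),K,np.array([p["k1"],0,0,0.])).reshape(-1,2)
    d=np.c_[n,np.ones(len(n))]@p["T"][:3,:3].T
    o=p["T"][:3,3]; return (o+d*((z-o[2])/d[:,2])[:,None])[:,:2]
E
python3 - <<'E'
from h import *
import pickle
P={}
for n in ["top","side"]:
    p=r.read_camera(n); P[n]=p; W,_=cloud(p)
    for t in ["caddy","drip_tray","tile","nozzle_bottle","pump_bottle","square_bottle","gel_jar","round_pot","low_pot"]:
        ms=r.cut_out(p,t)[:4]
        P[n,t]=ms
        for m in ms:
            if m["score"]<.3: continue
            X=W[m["mask"]]; X=X[~np.isnan(X[:,0])]
            if len(X)<8: continue
            print(n,t,round(m["score"],2),np.round(m["extent"]),"med",np.median(X,0).round(),"z",np.percentile(X[:,2],[5,95]).round(),len(X))
pickle.dump(P,open("P.pkl","wb"))
im=cv2.resize(P["top"]["img"][150:260,215:355],None,fx=5.5,fy=5.5,interpolation=cv2.INTER_CUBIC)
cv2.imwrite("pics/b.png",im[:,:,::-1])
E
```

```text
top caddy 0.96 [236. 167. 335. 241.] med [577. -23.   8.] z [ 2. 41.] 2628
top caddy 0.31 [272. 173. 298. 204.] med [619. -21.  87.] z [83. 90.] 628
top drip_tray 0.83 [358. 191. 422. 296.] med [ 492. -291.    2.] z [-2. 10.] 5027
top tile 0.9 [124. 220. 180. 272.] med [485. 294.   7.] z [ 4. 11.] 2048
top nozzle_bottle 0.92 [297. 169. 326. 197.] med [626. -89. 122.] z [ 45. 141.] 466
top nozzle_bottle 0.56 [303. 204. 327. 221.] med [564. -98.  36.] z [ 9. 53.] 304
top pump_bottle 0.63 [276. 204. 299. 231.] med [548. -28. 125.] z [ 84. 147.] 406
top square_bottle 0.96 [239. 181. 264. 207.] med [604.  45. 121.] z [ 43. 147.] 508
top square_bottle 0.87 [130. 173. 162. 200.] med [618. 285. 114.] z [ 27. 141.] 626
top square_bottle 0.86 [189. 176. 217. 202.] med [609. 159. 115.] z [ 45. 141.] 511
top square_bottle 0.59 [157. 132. 191. 166.] med [706. 230. 113.] z [ 29. 141.] 649
top gel_jar 0.75 [272. 174. 295. 198.] med [619. -21.  87.] z [83. 90.] 599
top round_pot 0.46 [250. 214. 267. 232.] med [542.  36.  42.] z [33. 58.] 225
top low_pot 0.62 [304. 203. 327. 221.] med [ 564. -100.   
[... 223 characters left out ...]
85. 299.   7.] z [ 4. 10.] 2214
side nozzle_bottle 0.7 [244. 132. 264. 163.] med [631. -78. 110.] z [ 74. 138.] 445
side pump_bottle 0.93 [272. 144. 300. 192.] med [549. -15.  95.] z [ 39. 144.] 804
side square_bottle 0.97 [211. 234. 242. 299.] med [618. 316.  83.] z [ 10. 139.] 1567
side square_bottle 0.81 [176. 209. 204. 267.] med [710. 257.  87.] z [ 12. 139.] 1227
side square_bottle 0.7 [241. 160. 264. 207.] med [608.  65. 105.] z [ 45. 146.] 801
side square_bottle 0.58 [233. 194. 249. 250.] med [612. 185.  89.] z [ 16. 139.] 1026
side round_pot 0.54 [272. 144. 296. 193.] med [551. -14.  98.] z [ 41. 144.] 748
side round_pot 0.53 [272. 194. 290. 207.] med [544.  46.  41.] z [30. 57.] 227
```

View pics/b.png

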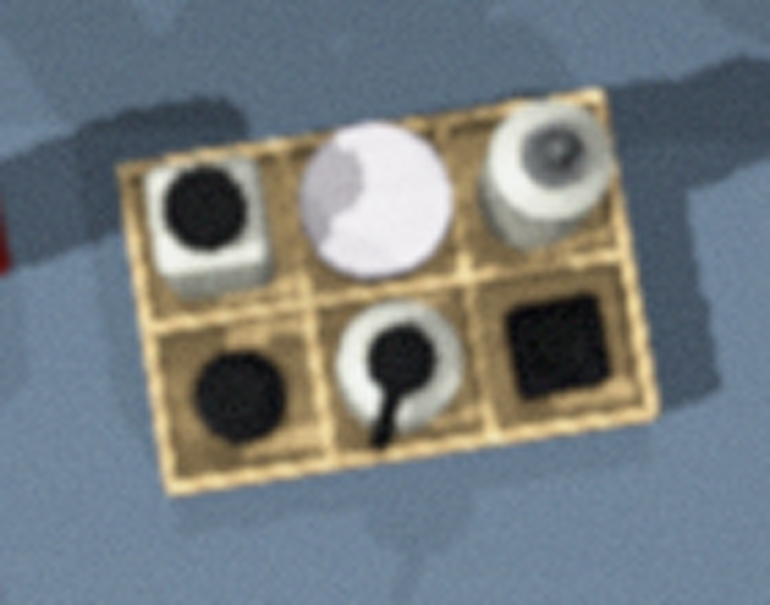

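```bash
python3 - <<'E'
from h import *
import pickle
P=pickle.load(open("P.pkl","rb"))
p=P["top"]
cr=np.array([[118,165],[607,90],[657,415],[172,495]])/5.5+[215-.4,150-.4]
q=on_plane(p,cr,40); print("caddy corners",q.round(1).tolist(),q.mean(0).round(1))
e=[np.linalg.norm(q[i]-q[(i+1)%4]).round(1) for i in range(4)];print(e)
l=(q[0]+q[3]-q[1]-q[2]); yaw=np.arctan2(l[1],l[0])-np.pi/2
f=(q[0]+q[1]-q[2]-q[3]); print("yaw",yaw,np.arctan2(f[1],f[0]))
y=yaw; c=q.mean(0); R=np.array([[np.cos(y),-np.sin(y)],[np.sin(y),np.cos(y)]])
for n,a in dict(sq=(35,70),jar=(35,0),noz=(35,-70),pump=(-35,0),rp=(-35,70),lp=(-35,-70)).items(): print(n,(c+R@a).round(1))
for n,uv,z in [("sqcap",(206,208),146),("pumphead",(402,358),146),("noz",(562,150),150),("jar",(376,200),88),("nozbody",(556,160),120),("rpot",(240,396),56),("lpot",(556,343),52)]:
    print(n,on_plane(p,[np.array(uv)/5.5+[214.6,149.6]],z).round(1))
# tops from depth in both cams
for cam in("top","side"):
    W,_=cloud(P[cam]); V=W.reshape(-1,3); V=V[~np.isnan(V[:,0])]
    V=V[(np.abs(V[:,0]-590)<110)&(np.abs(V[:,1]+20)<125)]
    for n,a in dict(sq=(35,70),jar=(35,0),noz=(35,-70),pump=(-35,0)).items():
        g=c+R@a
        D=V[np.linalg.norm(V[:,:2]-g,axis=1)<45]
        for lo,hi in [(60,115),(115,126),(138,155)]:
            S=D[(D[:,2]>lo)&(D[:,2]<hi)]
            if len(S)>5: print(cam,n,lo,len(S),"mean",S.mean(0).round(1),"min",S.min(0).round(),"max",S.max(0).round())
# tray, tile
for t,z in (("drip_tray",12),("tile",8)):
    for cam in ("top","side"):
        m=P[cam,t][0]["mask"].astype(np.uint8)
        cs,_=cv2.findContours(m,0,2); k=max(cs,key=cv2.contourArea).reshape(-1,2)
        g=on_plane(P[cam],k,z).astype(np.float32); print(cam,t,cv2.minAreaRect(g))
E
```

```text
caddy corners [[643.5, 89.2], [675.8, -124.4], [534.1, -143.9], [500.0, 64.9]] [588.4 -28.5]
[np.float64(215.9), np.float64(143.1), np.float64(211.6), np.float64(145.5)]
yaw 0.15578872636550534 0.15211528526949192
sq [612.1  46. ]
jar [622.9 -23.1]
noz [633.8 -92.3]
pump [553.8 -34. ]
rp [542.9  35.2]
lp [ 564.6 -103.1]
sqcap [[611.1  45. ]]
pumphead [[551.7 -31.9]]
noz [[633.1 -95. ]]
jar [[621.5 -22.7]]
nozbody [[633.5 -95.1]]
rpot [[541.8  35.1]]
lpot [[564.4 -99.8]]
top sq 60 106 mean [602.4  27.4  89.3] min [585.   2.  63.] max [633.  72. 115.]
top sq 115 201 mean [608.   45.8 119.8] min [586.  24. 115.] max [634.  71. 124.]
top sq 138 193 mean [610.3  47.  145.1] min [594.  30. 138.] max [628.  65. 149.]
top jar 60 619 mean [620.2 -21.5  86.9] min [589. -67.  66.] max [652.   9.  94.]
top noz 60 95 mean [619.  -75.3  90.1] min [ 608. -108.   61.] max [652. -48. 115.]
top noz 115 238 mean [631.5 -92.4 121.1] min [ 609. -116.  115.] max [658. -69. 126.]
top noz 138 32 mean [632.  -91.9 144.8] min [626. -99. 138.] max [639. -85. 153.]
top pump 60 69 mean [575.9 -25.5  88.4] min [5
[... 790 characters left out ...]

side pump 60 383 mean [553.  -13.9  87.1] min [528. -37.  60.] max [598.  -2. 115.]
side pump 115 134 mean [551.8 -19.1 120.8] min [529. -48. 115.] max [577.  -4. 125.]
side pump 138 98 mean [544.7 -26.4 143.5] min [517. -39. 138.] max [565. -17. 148.]
top drip_tray ((493.62890625, -288.0299377441406), (124.61312866210938, 246.2613067626953), 78.93778991699219)
side drip_tray ((494.15447998046875, -283.26220703125), (144.82513427734375, 245.48785400390625), 79.1165542602539)
top tile ((485.2055969238281, 293.608154296875), (112.86666870117188, 112.50604248046875), 76.6976089477539)
side tile ((485.7423400878906, 296.9366760253906), (114.94190216064453, 114.8196792602539), 78.47832489013672)
```

```bash
cat >> h.py <<'E'
def q(a):
    return [np.cos(a/2),np.sin(a/2),0,0]
CY=0.154; TY=np.radians(-11.1)
TRAY=np.array([493.5,-287.5]); TU=np.array([np.cos(TY),np.sin(TY)])
HI=255
SQ=dict(pick=(611,47.5),a=CY,slot=TRAY,ta=TY+np.pi/2)
NZ=dict(pick=(633.5,-92),a=CY,slot=TRAY+74*TU,ta=TY+np.pi/2)
PU=dict(pick=(552,-31),a=CY+np.pi/2-.21,slot=TRAY-74*TU,ta=TY+np.pi/2)
Z0=82
JAR=dict(pick=(621.5,-22),a=CY,slot=(485.4,294.5),ta=np.pi/2)
def P3(xy,z): return [float(xy[0]),float(xy[1]),float(z)]
def log(t):
    s=r.read_state(); print(t,round(s["time_s"],2),s["tool_pos"].round(1),"op",round(s["opening"],1),"F",s["wrist_force"].round(1))
def grab(xy,a,z,vel=200,op=72):
    r.move_pose(P3(xy,HI),q(a)); r.gripper_to(op)
    r.line_to(P3(xy,z),vel=vel); r.gripper_to(0); log("gripped")
    r.line_to(P3(xy,HI),vel=150); log("lifted")
def put(xy,a,z,op=72):
    r.line_to(P3(xy,HI),q(a),vel=250)
    r.line_to(P3(xy,z+15),vel=200); r.line_to(P3(xy,z),vel=40); log("down")
    r.gripper_to(op); r.wait(.2); r.line_to(P3(xy,HI),vel=250); log("released")
def snap(cam,name,crop=None,s=1):
    p=r.read_camera(cam); im=p["img"]
    if crop: im=im[crop[1]:crop[3],crop[0]:crop[2]]
    cv2.imwrite(f"pics/{name}.png",cv2.resize(im,None,fx=s,fy=s)[:,:,::-1]); return p
E
python3 - <<'E'
from h import *
for n,o,z in (("nz",NZ,Z0),("pu",PU,Z0),("sq",SQ,Z0),("jar",JAR,62)):
    for k,a in (("pick","a"),("slot","ta")):
        for zz in (z,HI): 
            j=r.solve_ik(P3(o[k],zz),q(o[a])); print(n,k,zz,None if j is None else j.round(2))
r.move_pose(P3(NZ["pick"],HI),q(NZ["a"])); r.gripper_to(72)
r.line_to(P3(NZ["pick"],130),vel=250)
r.line_to(P3(NZ["pick"],Z0),vel=100,contact_N=8); log("at")
snap("side","c_side",(200,60,400,230),3.5)
E
```

```text
nz pick 82 [-0.24  0.66  1.44 -0.    1.05 -0.39]
nz pick 255 [-0.24  0.48  1.25 -0.    1.41 -0.39]
nz slot 82 [-0.58  0.66  1.44 -0.    1.05 -1.96]
nz slot 255 [-0.58  0.48  1.25 -0.    1.41 -1.96]
pu pick 82 [-0.16  0.56  1.67 -0.    0.92 -1.68]
pu pick 255 [-0.16  0.35  1.47 -0.    1.32 -1.68]
pu slot 82 [-0.69  0.51  1.79 -0.    0.84 -2.07]
pu slot 255 [-0.69  0.28  1.58 -0.    1.28 -2.07]
sq pick 82 [-0.02  0.62  1.51 -0.    1.   -0.17]
sq pick 255 [-0.02  0.44  1.32 -0.    1.38 -0.17]
sq slot 82 [-0.63  0.58  1.62 -0.    0.94 -2.01]
sq slot 255 [-0.63  0.38  1.42 -0.    1.34 -2.01]
jar pick 62 [-0.13  0.66  1.5  -0.    0.98 -0.29]
jar pick 255 [-0.13  0.45  1.3  -0.    1.39 -0.29]
jar slot 62 [ 0.44  0.6   1.64 -0.    0.89 -1.13]
jar slot 255 [ 0.44  0.37  1.43 -0.    1.34 -1.13]
at 5.16 [633.9 -92.1  82.7] op 71.9 F [ 0.9 -0.2 -0.7]
```

View pics/c_side.png

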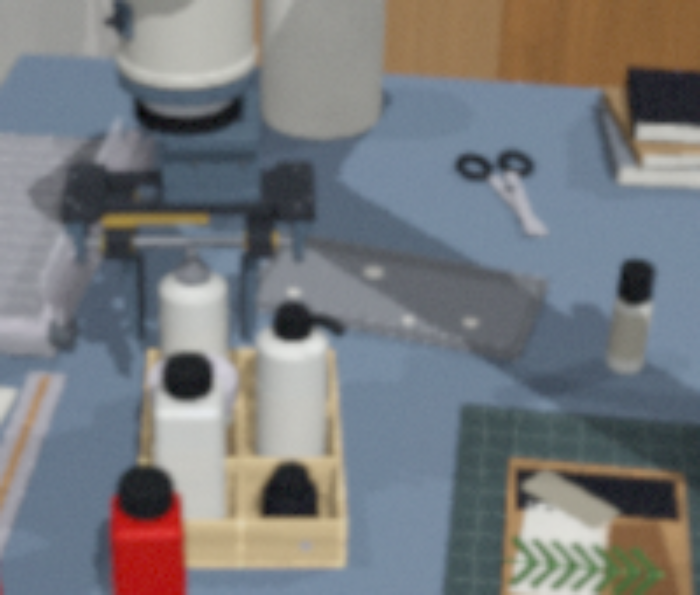

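The fingers stand clear on both sides of the nozzle bottle (crop 195,310). I'll grip it, carry it over and check.

```bash
sed -i 's/    r.line_to(P3(xy,HI),q(a),vel=250)/    r.move_pose(P3(xy,HI),q(a)); log("over")/' h.py
python3 - <<'E'
from h import *
r.gripper_to(0); log("g"); r.line_to(P3(NZ["pick"],HI),vel=150); log("lift")
put(NZ["slot"],NZ["ta"],Z0-3+.7)
snap("top","d_top",(220,140,440,310),3.5)
snap("side","d_side",(200,60,400,230),3)
E
```

```text
g 5.68 [633.7 -92.   82.3] op 50.0 F [-0.8 -0.5  4.2]
lift 6.98 [633.  -91.9 254. ] op 49.2 F [-0.9  0.3 -3.3]
over 8.43 [ 566.3 -301.3  254.8] op 49.8 F [-0.5  0.6 -2.5]
down 9.91 [ 566.  -301.7   79.5] op 49.7 F [-0.4 -0.4 -2.9]
released 11.5 [ 565.5 -301.4  253.6] op 72.1 F [ 0.6  0.2 -0.2]
```

View pics/d_top.png

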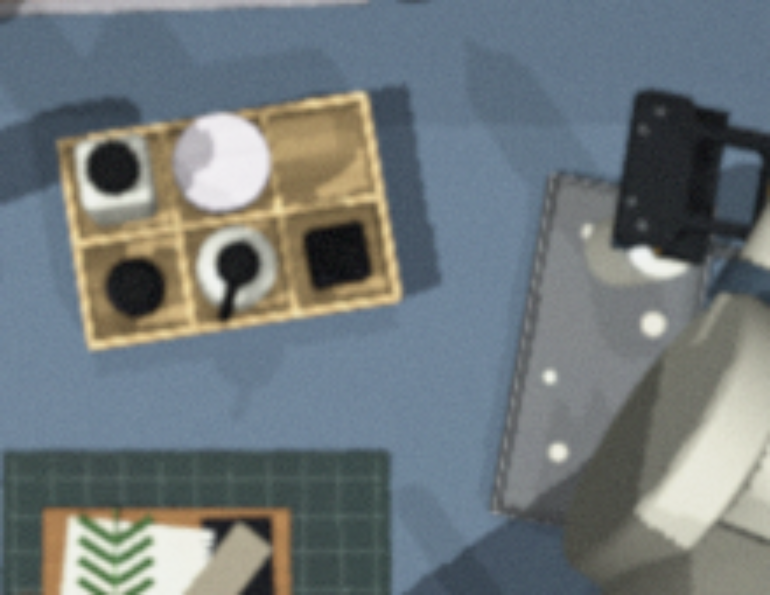

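View pics/d_side.png

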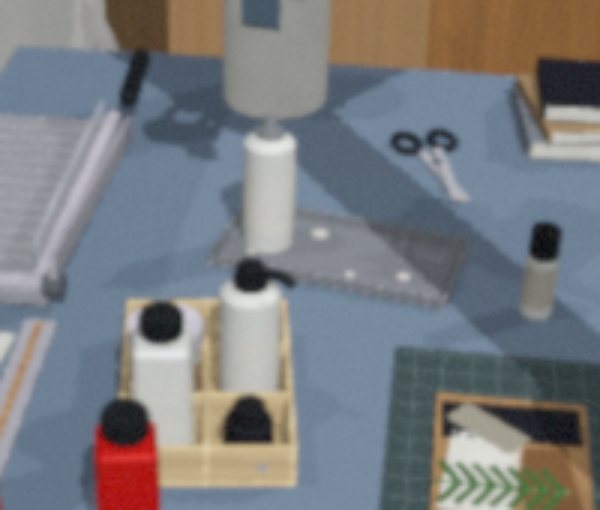

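The nozzle bottle stands upright near the tray's far end (side crop 270,190), and its compartment is empty. Pump bottle next.

```bash
python3 - <<'E'
from h import *
grab(PU["pick"],PU["a"],Z0,vel=120)
snap("side","e_side",(200,30,400,230),2.5)
put(PU["slot"],PU["ta"],Z0-3+.7)
snap("side","e2_side",(200,60,400,230),3)
E
```

```text
gripped 14.93 [552.1 -31.   82.1] op 49.5 F [ 0.7 -0.   2.5]
lifted 16.23 [551.5 -30.9 254.2] op 49.6 F [ 0.5  0.3 -1.5]
over 17.35 [ 421.4 -272.6  254.9] op 49.6 F [-0.7 -0.1 -2.3]
down 18.82 [ 420.8 -273.2   79.5] op 49.4 F [ 0.5 -0.6 -1.7]
released 20.42 [ 420.4 -272.8  253.9] op 72.0 F [-0.7 -0.5 -0.8]
```

View pics/e_side.png

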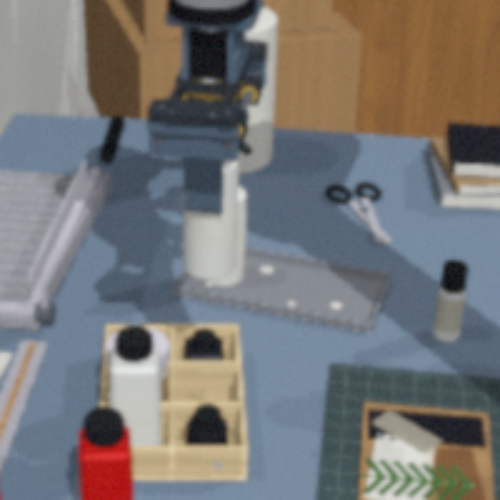

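View pics/e2_side.png

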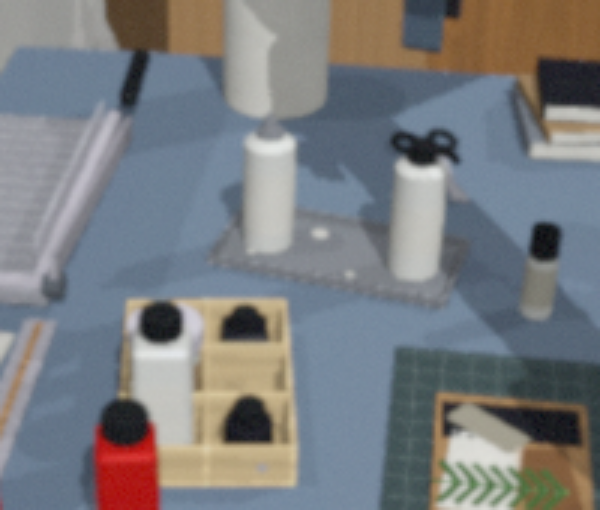

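The pump bottle stands upright on the tray's near end (418,220), and both ink pots are still in place. Square bottle next.

```bash
python3 - <<'E'
from h import *
grab(SQ["pick"],SQ["a"],Z0,vel=120)
put(SQ["slot"],SQ["ta"],Z0-3+.7)
r.move_pose(P3(JAR["pick"],HI+60),q(JAR["a"])); r.gripper_to(90)
p=snap("side","f_side",(200,60,400,230),3)
p=snap("wrist","f_wrist"); 
p=r.read_camera("top"); W,_=cloud(p)
cv2.imwrite("pics/f_top.png",cv2.resize(p["img"][140:310,220:440],None,fx=3.5,fy=3.5)[:,:,::-1])
V=W.reshape(-1,3); V=V[~np.isnan(V[:,0])]
D=V[np.linalg.norm(V[:,:2]-TRAY,axis=1)<115]; D=D[(D[:,2]>60)&(D[:,2]<160)]
tx=(D[:,:2]-TRAY)@TU; ty=(D[:,:2]-TRAY)@np.array([-TU[1],TU[0]])
for c in(-74,0,74):
    k=abs(tx-c)<35; k&=D[:,2]>110
    if k.sum(): print(c,k.sum(),"tray x",np.percentile(tx[k],[2,98]).round(),"y",np.percentile(ty[k],[2,98]).round())
log("end")
E
```

```text
gripped 24.52 [611.1  47.5  82.1] op 45.6 F [-0.6 -0.2  2.1]
lifted 25.82 [610.5  47.5 254.1] op 45.9 F [ 0.5 -0.4 -3.3]
over 27.49 [ 493.7 -287.1  254.9] op 46.0 F [ 0.   0.6 -3.4]
down 28.97 [ 493.4 -287.4   79.5] op 45.6 F [-0.2  0.6 -3.7]
released 30.6 [ 493.  -287.1  253.7] op 71.8 F [-0.  -0.7 -1. ]
-74 427 tray x [-105.  -52.] y [-20.  23.]
0 424 tray x [-19.  25.] y [-18.  23.]
74 383 tray x [55. 99.] y [-20.  23.]
end 32.82 [621.5 -22.  315. ] op 90.3 F [-0.  -0.8  0.6]
```

View pics/f_side.png

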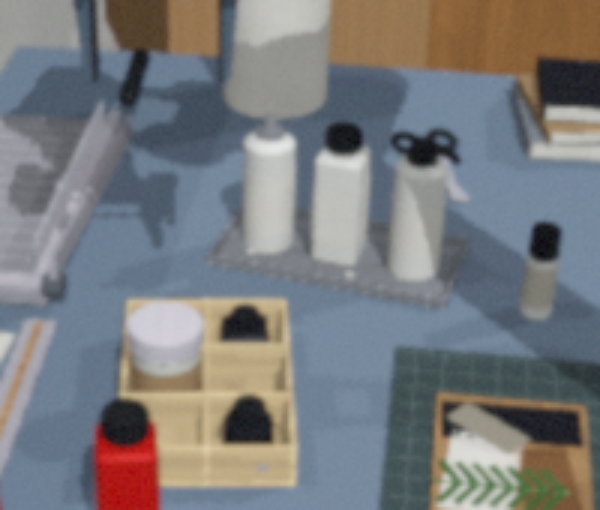

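View pics/f_top.png

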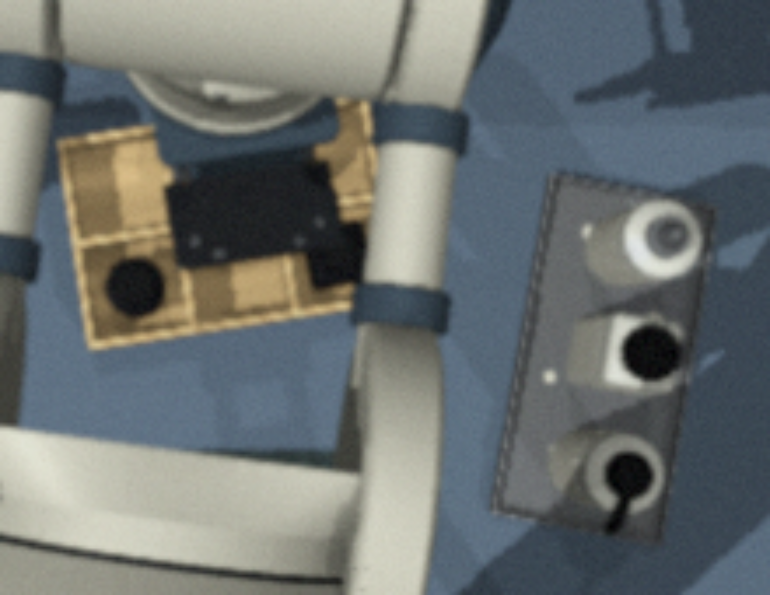

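View pics/f_wrist.png

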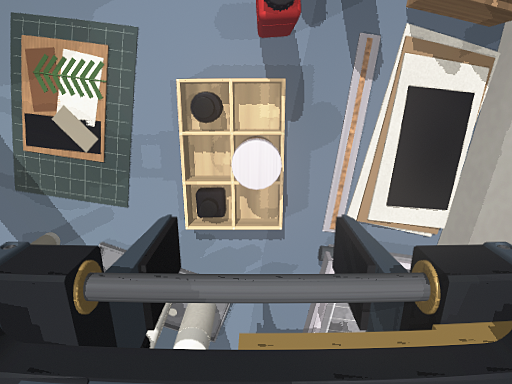

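All three bottles stand centred in a row on the tray, and the jar is alone at (257,163) in the wrist view. I'll check the jar's position with the wrist camera, then grip it.

```bash
python3 - <<'E'
from h import *
p=r.read_camera("wrist"); W,_=cloud(p); V=W.reshape(-1,3); V=V[~np.isnan(V[:,0])]
D=V[(abs(V[:,0]-621)<50)&(abs(V[:,1]+22)<50)&(V[:,2]>80)&(V[:,2]<95)]
c,rad=cv2.minEnclosingCircle(D[:,:2].astype(np.float32)); print(c,rad,np.percentile(D,[1,99],axis=0).round(1).tolist())
J=JAR["pick"]
assert np.hypot(c[0]-J[0],c[1]-J[1])<6
r.line_to(P3(J,105),vel=250); hit=r.line_to(P3(J,62),vel=100,contact_N=8); log("at "+str(hit))
if not hit:
    r.gripper_to(0); log("grip")
    r.line_to(P3(J,HI-30),vel=150); log("lift"); snap("side","g_side",(180,60,400,300),2.4)
E
```

```text
(620.5166015625, -23.275510787963867) 32.02497482299805 [[591.2, -52.2, 82.7], [650.4, 6.2, 88.4]]
at False 34.44 [621.8 -22.1  62.5] op 89.6 F [-0.8 -0.5  1. ]
grip 34.97 [621.7 -22.   62.3] op 63.5 F [-1.  -0.2  4.4]
lift 36.2 [621. -22. 224.] op 63.4 F [-0.4 -0.2 -3. ]
```

```bash
ls pics | grep g_side
```

```text
g_side.png
```

```bash
python3 - <<'E'
from h import *
put(JAR["slot"],JAR["ta"],62+2+.8,op=88)
s=r.read_state(); r.move_pose(P3(SQ["slot"],HI),q(SQ["ta"]))
p=snap("top","h_top",(110,140,440,310),2.4); W,_=cloud(p)
snap("side","h_side",(180,60,400,330),2.2)
V=W.reshape(-1,3); V=V[~np.isnan(V[:,0])]
D=V[(abs(V[:,0]-485)<60)&(abs(V[:,1]-294)<60)]
J=D[(D[:,2]>70)&(D[:,2]<105)]; print("jar",cv2.minEnclosingCircle(J[:,:2].astype(np.float32)),np.median(J[:,2]))
T=D[(D[:,2]>4)&(D[:,2]<14)]; print("tile",cv2.minAreaRect(T[:,:2].astype(np.float32)))
log("e")
E
```

```text
over 37.55 [485.9 293.8 254.8] op 63.4 F [-0.5  1.  -2.4]
down 39.1 [485.3 294.5  64.6] op 63.5 F [-0.  -0.3 -3.4]
released 40.77 [484.8 294.2 253.8] op 88.1 F [ 0.3 -0.3 -0.2]
jar ((487.4587707519531, 294.1641845703125), 32.542598724365234) 89.50251116864047
tile ((484.748779296875, 293.99365234375), (117.82662200927734, 119.9421157836914), 0.02975582890212536)
e 42.97 [ 493.9 -286.8  255. ] op 88.2 F [0.4 0.1 0.6]
```

View pics/h_top.png

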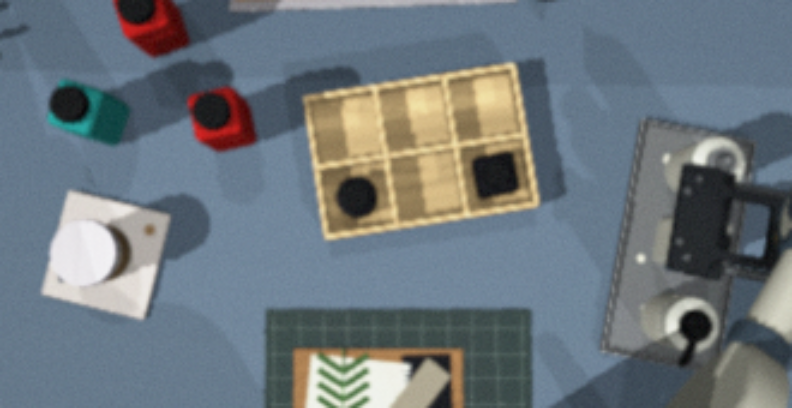

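View pics/h_side.png

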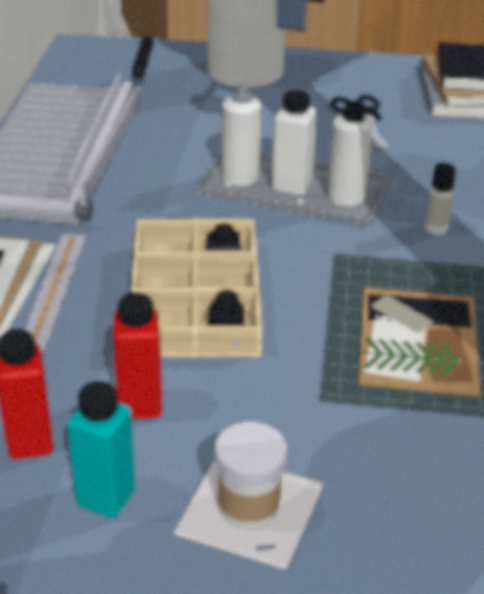

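The jar stands upright on the tile, about 3 mm off centre, and the bottles haven't moved. I'll return the square bottle first.

```bash
python3 - <<'E'
from h import *
grab(SQ["slot"],SQ["ta"],Z0-3,vel=150)
put(SQ["pick"],SQ["a"],Z0+.7)
r.move_pose(P3(NZ["slot"],HI),q(NZ["ta"]))
snap("top","i_top",(220,140,440,310),3)
snap("side","i_side",(180,60,400,330),2.2)
E
```

```text
gripped 45.52 [ 493.6 -287.5   79.2] op 45.9 F [-0.1  0.2  4.8]
lifted 46.84 [ 493.1 -287.2  254.1] op 45.7 F [-0.3  0.5 -3.5]
over 48.52 [611.   46.9 254.9] op 45.7 F [ 0.2  0.6 -3.9]
down 49.98 [610.9  47.5  82.5] op 45.9 F [-0.2 -0.2 -3.5]
released 51.6 [610.3  47.5 253.7] op 72.1 F [-0.2  0.4  0.2]
```

View pics/i_top.png

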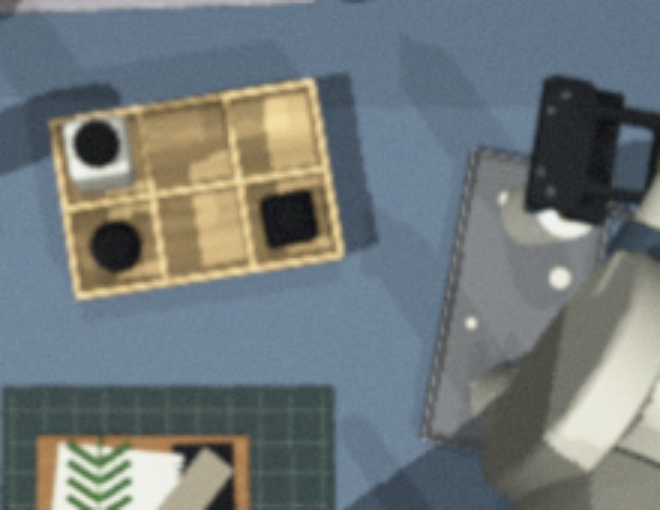

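View pics/i_side.png

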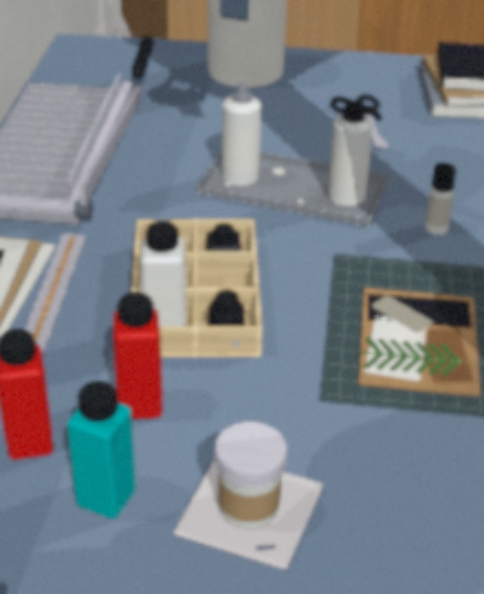

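The square bottle is back in its far-left compartment (top crop 97,150). Now the nozzle and pump bottles.

```bash
python3 - <<'E'
from h import *
grab(NZ["slot"],NZ["ta"],Z0-3,vel=150)
put(NZ["pick"],NZ["a"],Z0+.7)
grab(PU["slot"],PU["ta"],Z0-3,vel=150)
put(PU["pick"],PU["a"],Z0+.7)
r.move_pose([300,-520,300],q(-1.2))
p=snap("top","j_top",(215,150,355,260),5.5); W,_=cloud(p)
ps=snap("side","j_side",(180,60,400,330),2.2)
V=W.reshape(-1,3); V=V[~np.isnan(V[:,0])]
for n,o in (("sq",SQ),("nz",NZ),("pu",PU)):
    D=V[np.linalg.norm(V[:,:2]-np.array(o["pick"]),axis=1)<45]
    S=D[(D[:,2]>115)&(D[:,2]<126)]; C=D[D[:,2]>138]
    print(n,"mean",S.mean(0).round(1),S.min(0).round(),S.max(0).round(),"top",C.mean(0).round(1))
D=V[(abs(V[:,0]-485)<60)&(abs(V[:,1]-294)<60)]
J=D[(D[:,2]>70)&(D[:,2]<105)]; print("jar",cv2.minEnclosingCircle(J[:,:2].astype(np.float32)),np.median(J[:,2]))
log("e")
E
```

```text
gripped 55.6 [ 566.3 -301.9   79.3] op 49.5 F [-0.8 -0.   4.4]
lifted 56.92 [ 565.7 -301.5  254. ] op 49.7 F [-0.3 -0.  -2.5]
over 58.38 [633.4 -92.4 254.8] op 49.4 F [-0.2 -0.4 -2.2]
down 59.83 [633.4 -92.   82.5] op 49.3 F [-0.6 -0.8 -1.8]
released 61.42 [632.8 -91.9 253.6] op 72.3 F [-0.   0.2 -0.1]
gripped 64.97 [ 421.  -273.4   79.2] op 49.5 F [-0.9  0.5  5.1]
lifted 66.3 [ 420.5 -273.   254.2] op 49.5 F [-0.   0.4 -2.4]
over 67.37 [551.7 -32.  254.8] op 49.5 F [ 0.7 -0.3 -2. ]
down 68.83 [551.9 -30.9  82.5] op 49.7 F [-0.   0.6 -1. ]
released 70.41 [551.3 -30.9 253.8] op 72.2 F [-0.6  0.2 -0.8]
sq mean [607.7  45.9 120.1] [586.  22. 115.] [634.  71. 126.] top [610.5  47.2 145.1]
nz mean [631.7 -91.4 121.2] [ 608. -116.  115.] [658. -69. 126.] top [632.4 -91.7 145.2]
pu mean [552.  -29.8 121.1] [529. -53. 115.] [575.  -7. 126.] top [544.2 -28.1 144.3]
jar ((487.7313537597656, 294.0439453125), 32.576210021972656) 89.2549463407588
e 72.5 [ 300.6 -519.5  299.9] op 72.1 F [-0.4 -0.   0.2]
```

View pics/j_top.png

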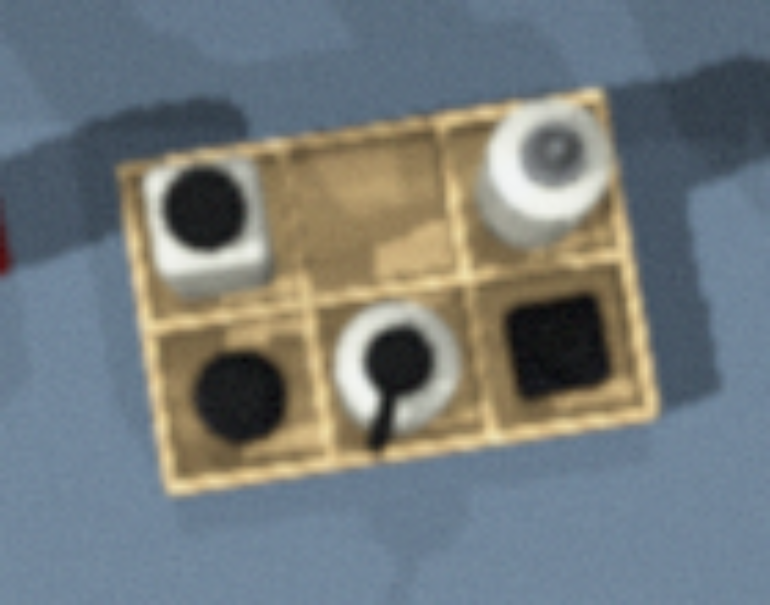

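View pics/j_side.png

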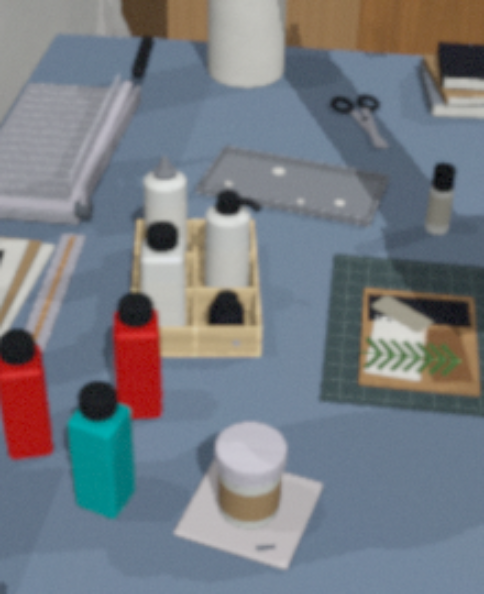

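All three bottles are back where they started: the crop matches the first one to within a pixel or two. The ink pots haven't moved, the jar is on the tile, and the arm is clear. I'm handing in.

```bash
python3 -c "
from workcell import r
print(r.close_job())"
```

```text
the job is handed in; nothing more can be done
None
```

The job is done and handed in at about 72.5 s on the robot's clock; the hand-in gives no verdict. I stood the nozzle, pump and square bottles on the drip tray and moved the jar to the tile. Then I put each bottle back in the compartment it came from.

My last camera checks showed:
- **Bottles:** each is upright and within about 2 mm of where it started, at the same height.
- **Jar:** it is upright on the tile, about 3 mm from the middle (15 mm allowed).
- **Ink pots:** neither has moved, judging by the top picture.
- **Arm:** it is parked clear of everything.

No check failed. The only disagreement was over the tile's centre, where the top and side cameras differed by about 3 mm.

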